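Set the dried flasks out on their cork rings

ROBOT

A 6-joint arm with a two-finger parallel gripper is mounted at the origin on the work surface. World frame = base frame: x ahead of the robot, y to its left, z up, the work surface at z = 0. Lengths are in mm, angles in rad, forces in N, time in s.
With the tool pointing down it reaches from about 425 to 950 mm from the base axis. Payload 14.7 kg.
Tool frame: the origin (TCP) lies midway between the tips of the shut fingers; the grasp point (between the pads) lies manip.hold_point_z behind it (manip.hold_point_z is the distance from the TCP to the grasp point, in mm); z points along the fingers, y is the direction in which the jaws open and shut (so a half turn about z gives the same grasp; the last joint's range is limited). The gripper opens to 85 mm and grips with 20 to 120 N. Pads are 22 mm wide; open, the fingers measure 114 mm over their backs; the gripper's body (76 mm by 85 mm) begins 54 mm behind the grasp point. The pads swing forward as they close: fully open they stand 13 mm farther back than shut.
Start: joints at [-1.338, 0.48, 1.596, -0, 1.065, -0.047], TCP at [179.523, -624.711, 231.297] pointing down, gripper open.
Joint ranges: [-2.75, 2.75], [-0.82, 2.05], [0.23, 2.67], [-1.56, 4.7], [0.09, 2.69], [-2.92, 2.92]. Speed limits (rad/s): [1.89, 1.89, 2.39, 3.01, 3.01, 3.01].

INTERFACE

Orientations are given as a unit quaternion [x, y, z, w].
In Python, from bench import manip, optics, order gives the robot as it stands.
- The arm moves only by the tool step_arm, never from a script. Its argument "moves" is a list that holds one entry, the list of rows, each a list of 7 numbers: the shift along the tool's x, y, z in cm, then the turn, a rotation vector about the tool's x, y, z in units of 5 degrees (1.0 is 5 degrees), then the gripper's target within -1 to 1 (shut at 1, half-way at 0, fully open at -1). In form: [[[x, y, z, rx, ry, rz, claw], ...]]. A call has 1 to 12 rows; each row is the pose to reach, as a shift and turn from the pose commanded when the call began, along the tool's axes at that moment; what a row does not reach only later rows make up. A row lasts 1/12 s, in which the tool goes at most 41.7 mm and 7.16 degrees, less where a joint would pass 70% of its speed; a pose out of reach is approached as far as the arm can. A call with a gripper value outside its range is refused whole. The fingers move at their own pace and stop on an object; "grip_force" is the grip in N (left out, the last holds). Time passes only in rows, so rows that repeat a pose let the fingers close. It gives the time, the measured TCP pose, the force and the opening at its end, in the units of the state.
- manip.get_obs(): the state, without advancing time (a new reading comes with each control period).
- optics.get_image(name): name is "scene" or "top"; returns a dict with "img" (400x640x3 uint8, red, green, blue), "z_map" (400x640 float32, mm along the optical axis (not along the pixel's ray), 0 where there is no reading), "mtx" (3x3 intrinsics, pixels), "eye" and "attitude" of the camera in the world. Camera axes: x right, y down, z forward; pixel columns grow to the right and rows downward; lengths in mm; the calibration is good to about 2 mm. A picture is of the moment at which its call begins.
- order.hand_in(): hands the job in, once; it reports no verdict.
The state is a dict: "t": time; "q": joint angles; "joint_vel": joint speeds; "joint_torque": joint torques, N m; "ee_pos": TCP position; "tool_rot": TCP orientation; "contact_force": force on the tool from outside, world axes, zero at the start; "wrist_torque": the same for the moment, N m; "gripper_width": finger opening in mm.
Only numpy, scipy, OpenCV 4.12 (cv2) and the standard library are available. Lean on these libraries where they do the work, as an engineer would, in place of code of your own. Each camera call takes 0.05 s, during which the arm holds its last target.

TASK

Take the four round-bottom flasks out of the rack and stand each one on the cork ring made for its size, smallest flask on the smallest ring and so on up to the largest, neck upright and the bowl seated in the hole. They are glass: lower each one into its ring instead of dropping it, do not tip any over, and leave the glass dish where it stands among the rings.

Things in the scene. Friction and masses are not known exactly. Their poses are not given: they have to be found in the camera images.
- flask_50_mid (a point): The smallest of four empty glass round-bottom flasks, loose, neck up in the rack: bowl 51 mm across, one straight neck 18 mm across (rim 4 mm wider), 98 mm high. Point on the axis half-way up, 49 mm above the lowest point; z up the neck. Neck from 49 to 98 mm above the lowest point; grip it about 76 mm up (27 above this point). Seated in its ring, this point is 68 mm above the table.
- flask_100_mid (a point): The second smallest of four empty glass round-bottom flasks, loose, neck up in the rack: bowl 64 mm across, one straight neck 23 mm across (rim 4 mm wider), 114 mm high. Point on the axis half-way up, 57 mm above the lowest point; z up the neck. Neck from 62 to 114 mm above the lowest point; grip it about 89 mm up (32 above this point). Seated in its ring, this point is 72 mm above the table.
- flask_250_mid (a point): The second largest of four empty glass round-bottom flasks, loose, neck up in the rack: bowl 85 mm across, one straight neck 34 mm across (rim 4 mm wider), 143 mm high. Point on the axis half-way up, 71.5 mm above the lowest point; z up the neck. Neck from 81 to 143 mm above the lowest point; grip it about 113 mm up (41.5 above this point). Seated in its ring, this point is 83 mm above the table.
- flask_500_mid (a point): The largest of four empty glass round-bottom flasks, loose, neck up in the rack: bowl 105 mm across, one straight neck 34 mm across (rim 4 mm wider), 165 mm high. Point on the axis half-way up, 82.5 mm above the lowest point; z up the neck. Neck from 102 to 165 mm above the lowest point; grip it about 135 mm up (52.5 above this point). Seated in its ring, this point is 90 mm above the table.
- ring_50: The smallest of four plain cork flask rings, lying flat and fixed on the table, for the smallest flask: 64 mm across outside, round hole 34 mm across right through, 25 mm high. Origin at the centre of the hole, on the table; z up.
- ring_100: The second smallest of four plain cork flask rings, lying flat and fixed on the table, for the second smallest flask: 82 mm across outside, round hole 46 mm across right through, 25 mm high. Origin at the centre of the hole, on the table; z up.
- ring_250: The second largest of four plain cork flask rings, lying flat and fixed on the table, for the second largest flask: 108 mm across outside, round hole 62 mm across right through, 25 mm high. Origin at the centre of the hole, on the table; z up.
- ring_500: The largest of four plain cork flask rings, lying flat and fixed on the table, for the largest flask: 130 mm across outside, round hole 78 mm across right through, 25 mm high. Origin at the centre of the hole, on the table; z up.
- rack: Low grey plastic flask rack, fixed, 125 mm by 450 mm and 30 mm high, with a row of four equal round holes 44 mm across, 112 mm apart, centred on it; each flask stands in one hole, in any order. Origin at the middle of the underside, on the table; the row of holes runs along its y axis.
- dish: Low open glass dish, 80 mm across and 42 mm high, loose, standing among the cork rings; not part of the job. Origin at the centre of its underside; z up.
There are look-alikes about, which are no part of the job. Leave any blue look-alike of the part that bears flask_250_mid alone.

How it is judged (in metres and radians):
At the end, for the whole second after the job is handed in: Each flask stands in its own ring: its mid-point within 10 mm sideways of the ring's axis and within 5 mm of its seated height, neck within 10 degrees of upright, at rest (horizontal distance between flask_50_mid and ring_50 below 0.01 m and z of flask_50_mid in the frame of ring_50 between 0.06251 and 0.07251 m and angle between each of flask_50_mid, flask_100_mid, flask_250_mid, flask_500_mid's own z axis and vertical below 0.17 rad and linear speed of each of flask_50, flask_100, flask_250, flask_500 below 0.02 m/s and angular speed of each of flask_50, flask_100, flask_250, flask_500 below 0.2 rad/s and horizontal distance between flask_100_mid and ring_100 below 0.01 m and z of flask_100_mid in the frame of ring_100 between 0.06725 and 0.07725 m and horizontal distance between flask_250_mid and ring_250 below 0.01 m and z of flask_250_mid in the frame of ring_250 between 0.07807 and 0.08807 m and horizontal distance between flask_500_mid and ring_500 below 0.01 m and z of flask_500_mid in the frame of ring_500 between 0.08515 and 0.09515 m); the robot touches nothing.
It fails at once if a flask tipped over (angle between any of flask_50_mid, flask_100_mid, flask_250_mid, flask_500_mid's own z axis and vertical above 0.8 rad).
It fails at once if a flask dropped or sent flying (faster than 0.5 m/s out of the gripper) ((contact force between the fingers and flask_50 below 0.01 N and linear speed of flask_50 above 0.5 m/s) or (contact force between the fingers and flask_100 below 0.01 N and linear speed of flask_100 above 0.5 m/s) or (contact force between the fingers and flask_250 below 0.01 N and linear speed of flask_250 above 0.5 m/s) or (contact force between the fingers and flask_500 below 0.01 N and linear speed of flask_500 above 0.5 m/s)).
It fails at once if the glass dish pushed more than 30 mm from its place (distance of dish from where it was at the start of the episode above 0.03 m).
It also fails if it takes over 112 s, if anything falls off the work surface, if the arm or the gripper's body presses on something with over 40 N, if the wrist force passes 120 N, or if a joint passes its speed limit or range.

## Working session

There is one attempt and no reset: what is moved stays moved. The work goes in short steps, Python scripts to look and compute and a tool call to move; the robot and the scene stay as the last step left them, time stands still between calls to the robot, and variables do not carry over. Pictures are saved under pics/ and viewed, and the job is handed in when it is done.

Besides the shell and the picture viewer there is one more tool, called after "Request:" in YAML: its name, and indented under it one key for each argument. step_arm: Moves the arm, as the interface text tells. Its arguments: {"type":"object","properties":{"moves":{"type":"array","items":{"type":"array","items":{"type":"array","items":{"type":"number"}}}},"grip_force":{"type":"number"}},"required":["moves"]}

```bash
mkdir -p pics; ls; python3 - <<'E'
from bench import manip, optics, order
import cv2, numpy as np
print(manip.get_obs(), manip.hold_point_z)
for n in ("scene","top"):
    d=optics.get_image(n); cv2.imwrite(f"pics/{n}0.png",d["img"][:,:,::-1]); np.savez(f"pics/{n}0.npz",**d)
    print(n,d["mtx"],d["eye"],d["attitude"])
E
```

```text
pics
{'t': 0.0, 'q': array([-1.33761222e+00,  4.80838013e-01,  1.59682081e+00, -1.06416899e-05,
        1.06510334e+00, -4.66455096e-02]), 'joint_vel': array([ 0.00041942,  0.00093031, -0.00094309, -0.0004371 ,  0.00170905,
        0.00023657]), 'joint_torque': array([ 4.67534090e-03, -9.50632453e+01, -4.30180013e+01,  2.11118095e-04,
        1.22299598e-02, -2.90603953e-05]), 'ee_pos': array([ 179.42451164, -624.34678618,  230.68815938]), 'tool_rot': array([ 9.90227351e-01,  1.39461289e-01, -5.90936150e-05, -5.81778058e-04]), 'contact_force': array([ 0.05165538,  0.19358511, -0.59352011]), 'wrist_torque': array([-0.00658162, -0.00948947, -0.04981405]), 'gripper_width': 85.53274399529285} 18.700000000000003
scene [[388.85400494   0.         317.56692948]
 [  0.         388.85400494 201.46494844]
 [  0.           0.           1.        ]] [1118.22756583 -438.39978691  748.48567619] [ 0.79342562  0.43866088 -0.21481483 -0.36319004]
top [[400.87324996   0.         322.84466231]
 [  0.         400.87324996 199.94622921]
 [  0.           0.           1.        ]] [ 368.66050988  -32.15633097 1017.97136159] [-0.69892263  0.7128286  -0.0404878   0.04175253]
```

View pics/scene0.png

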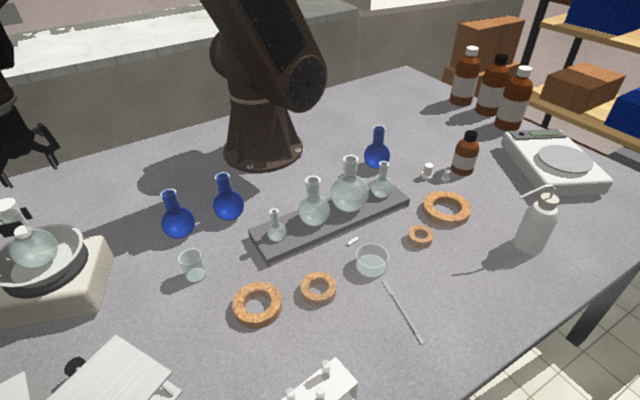

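View pics/top0.png

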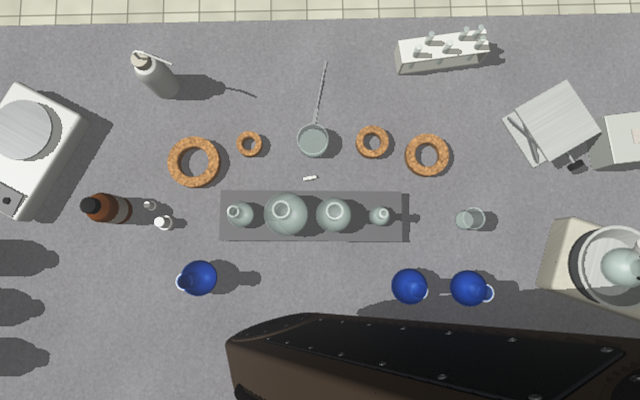

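The top view shows, in the rack from left to right, the 100 flask (237,213), 500 (286,213), 250 (334,213) and 50 (380,215). The rings are 500 (193,161), 50 (249,144), 100 (372,141) and 250 (428,155), with the dish at (313,140).

Possible mix-ups: the blue flasks at (198,278), (408,286) and (470,288), the flask in the heating mantle (625,265) and the beaker (470,219). None of these are the clear flasks in the grey rack. Next I measure.

```bash
cat > h.py <<'E'
import numpy as np, cv2
from scipy.spatial.transform import Rotation as R
def P(d,u,v,z):
    "pixel -> world on plane z"
    K=d["mtx"]; r=R.from_quat(d["attitude"]).as_matrix()
    ray=r@np.linalg.inv(K)@np.array([u,v,1.0]); e=d["eye"]
    return e+ray*(z-e[2])/ray[2]
def cloud(d):
    K=d["mtx"]; r=R.from_quat(d["attitude"]).as_matrix()
    v,u=np.mgrid[0:400,0:640]; Z=d["z_map"]
    c=np.stack([(u-K[0,2])/K[0,0]*Z,(v-K[1,2])/K[1,1]*Z,Z],-1)
    w=c@r.T+d["eye"]; w[Z<=0]=np.nan
    return w
def proj(d,p):
    r=R.from_quat(d["attitude"]).as_matrix(); c=r.T@(np.asarray(p)-d["eye"]); q=d["mtx"]@c; return q[:2]/q[2]
E
python3 - <<'E'
from h import *
for n in ("top","scene"):
    d=dict(np.load(f"pics/{n}0.npz")); im=d["img"]; W=cloud(d)
    hsv=cv2.cvtColor(im,cv2.COLOR_RGB2HSV)
    m=((hsv[...,0]>5)&(hsv[...,0]<25)&(hsv[...,1]>90)&(hsv[...,2]>80)).astype(np.uint8)
    m&=((W[...,2]<45)&(W[...,2]>5)).astype(np.uint8)
    k,l,s,c=cv2.connectedComponentsWithStats(m)
    for i in range(1,k):
        if s[i,4]<100: continue
        w=W[l==i]; t=w[(w[:,2]>20)&(w[:,2]<30)]
        (cx,cy),r=cv2.minEnclosingCircle(t[:,:2].astype(np.float32))
        print(n,c[i].round(),s[i,4],"z",np.median(w[:,2]).round(1),"circ",round(cx,1),round(cy,1),round(r,1),"mean",t.mean(0).round(1))
    # rack
    rm=(W[...,2]>22)&(W[...,2]<36)&(hsv[...,1]<60)&(W[...,0]<520)&(W[...,0]>250)&(abs(W[...,1])<320)
    k,l,s,c=cv2.connectedComponentsWithStats(rm.astype(np.uint8))
    i=1+np.argmax(s[1:,4]); w=W[l==i]
    print("rack",cv2.minAreaRect(w[:,:2].astype(np.float32)),np.median(w[:,2]))
    # tall things
    hm=(W[...,2]>60)&(W[...,2]<200)&(W[...,0]>300)&(W[...,0]<650)&(abs(W[...,1])<350)
    k,l,s,c=cv2.connectedComponentsWithStats(hm.astype(np.uint8))
    for i in range(1,k):
        if s[i,4]>30:
            w=W[l==i]; print("tall",c[i].round(),s[i,4],np.nanmax(w[:,2]).round(),w.mean(0).round())
E
```

```text
top [372. 141.] 590 z 25.0 circ 634.4 -158.1 41.3 mean [ 633.  -158.5   25.2]
top [249. 143.] 383 z 24.5 circ 634.4 154.6 31.4 mean [633.8 154.7  24.9]
top [426. 155.] 1031 z 24.9 circ 596.8 -296.2 54.3 mean [ 596.  -296.3   25.1]
top [193. 161.] 1376 z 24.7 circ 590.5 295.8 65.3 mean [589.9 295.   24.8]
rack ((447.9990539550781, 1.0414886474609375), (450.2968444824219, 125.44297790527344), 88.41278839111328) 30.127817959634285
tall [285. 213.] 1466 194.0 [445.  53. 119.]
tall [333. 214.] 885 170.0 [443. -54. 103.]
tall [239. 213.] 506 138.0 [450. 164.  87.]
tall [380. 214.] 188 120.0 [ 441. -164.   82.]
tall [195. 272.] 518 147.0 [317. 263.  90.]
tall [410. 272.] 88 78.0 [ 305. -231.   67.]
scene [468.  31.] 163 z 24.7 circ -473.4 1564.7 87.2 mean [-472.5 1555.9   25.2]
scene [447. 205.] 821 z 24.5 circ 589.0 294.0 67.1 mean [592.  294.2  24.8]
scene [420. 234.] 213 z 25.1 circ 634.3 153.2 33.0 mean [634.4 153.9  25. ]
scene [317. 286.] 490 z 24.8 circ 632.7 -159.7 41.8 mean [ 632.9 -160.    24.8]
scene [257. 304.] 1137 z 24.5 circ 595.8 -296.3 54.6 mean [ 599.7 -298.4   24.6]
rack ((446.3707580566406, 1.2297515869140625), (451.6846618652344, 129.9296112060547), 88.53987121582031) 29.75820238046572
tall [379. 145.] 367 145.0 [317. 262.  92.]
tall [349. 187.] 1343 192.0 [467.  43. 117.]
tall [382. 179.] 401 137.0 [459. 161.  90.]
tall [313. 203.] 980 169.0 [459. -64. 107.]
tall [230. 205.] 69 76.0 [ 304. -234.   66.]
tall [275. 221.] 214 119.0 [ 446. -169.   86.]
```

```bash
python3 - <<'E'
import cv2
a=cv2.imread("pics/top0.png")[110:250,160:460]; cv2.imwrite("pics/crop_top.png",cv2.resize(a,None,fx=2.6,fy=2.6,interpolation=3))
a=cv2.imread("pics/scene0.png")[120:340,220:480]; cv2.imwrite("pics/crop_sc.png",cv2.resize(a,None,fx=2.6,fy=2.6,interpolation=3))
E
```

```text
(no output)
```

View pics/crop_top.png

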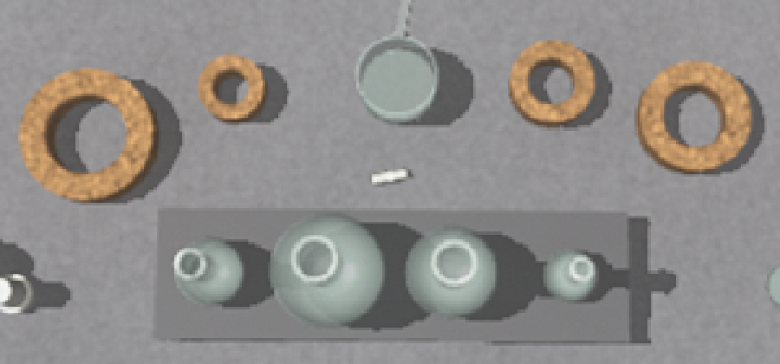

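View pics/crop_sc.png

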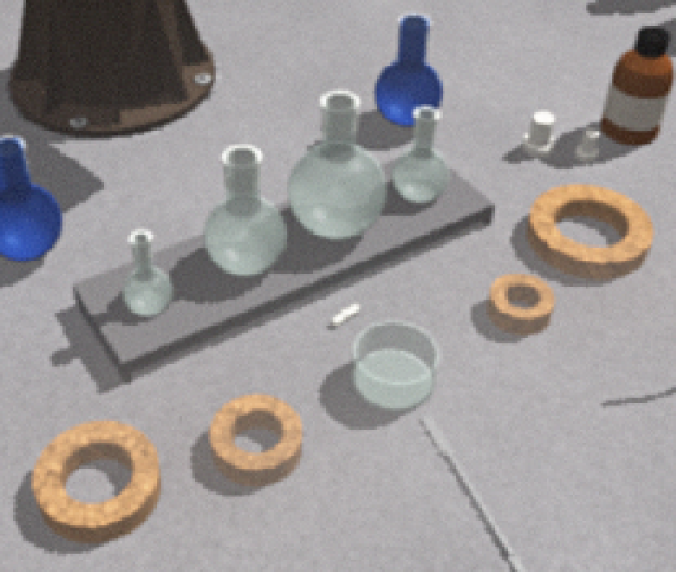

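```bash
python3 - <<'E'
from h import *
holes={"100":(452.2,169.0,135.2),"500":(449.1,57.1,190.2),"250":(446,-54.9,166.9),"50":(442.9,-166.9,115.4)}
d=dict(np.load("pics/top0.npz")); s=dict(np.load("pics/scene0.npz"))
for k,(x,y,zt) in holes.items():
    print(k,"hole px top",proj(d,[x,y,30]).round(1),"rim pred",proj(d,[x,y,zt]).round(1),"scene rim pred",proj(s,[x,y,zt]).round(1))
    for nm,q in(("top",d),("scene",s)):
        W=cloud(q); m=(W[...,2]>zt-4)&(W[...,2]<zt+8)&(np.hypot(W[...,0]-x,W[...,1]-y)<40)
        w=W[m]; (cx,cy),r=cv2.minEnclosingCircle(w[:,:2].astype(np.float32)); v,u=np.nonzero(m)
        print("  ",nm,len(w),"circ",round(cx,1),round(cy,1),round(r,1),"px",((u.min()+u.max())/2,(v.min()+v.max())/2), "z",np.median(w[:,2]))
E
```

```text
100 hole px top [242.  214.4] rim pred [232.3 210.6] scene rim pred [384.1 163.6]
   top 68 circ 452.6 169.2 13.8 px (np.float64(232.5), np.float64(210.5)) z 134.7926497227375
   scene 41 circ 451.0 167.4 15.0 px (np.float64(383.5), np.float64(164.0)) z 134.39009564952084
500 hole px top [287.3 214.7] rim pred [280.2 208.6] scene rim pred [350.8 159. ]
   top 109 circ 449.4 57.1 18.9 px (np.float64(280.5), np.float64(208.5)) z 190.0383282465657
   scene 74 circ 447.4 56.3 20.1 px (np.float64(350.0), np.float64(159.5)) z 189.4514610047318
250 hole px top [332.6 215.1] rim pred [334.  210.1] scene rim pred [312.8 180.1]
   top 101 circ 445.8 -54.5 18.9 px (np.float64(334.0), np.float64(210.5)) z 166.41461315087884
   scene 72 circ 443.9 -56.3 20.1 px (np.float64(312.0), np.float64(180.5)) z 165.86359574708882
50 hole px top [378.  215.5] rim pred [383.  212.5] scene rim pred [273.9 211.2]
   top 50 circ 442.9 -166.4 10.9 px (np.float64(382.5), np.float64(212.5)) z 115.25390298747851
   scene 38 circ 441.2 -167.2 11.6 px (np.float64(274.0), np.float64(212.0)) z 113.97688479219147
```

Request:
step_arm:
  moves:
    - [[0, 0, -2, 0, 0, -1.3, -1], [0, 0, -4, 0, 0, -2.6, -1], [0, 0, -5, 0, 0, -4, -1], [0, 0, -5, 0, 0, -5.3, -1], [0, 0, -5, 0, 0, -6.6, -1], [0, 0, -5, 0, 0, -8, -1], [0, 0, -5, 0, 0, -9.3, -1], [0, 0, -5, 0, 0, -10.6, -1], [0, 0, -5, 0, 0, -12, -1], [0, 0, -5, 0, 0, -13.3, -1], [0, 0, -5, 0, 0, -14.8, -1], [0, 0, -5, 0, 0, -14.8, -1]]

```text
t: 1.1
ee_pos: [179.5, -624.5, 280.9]
tool_rot: [0.705, 0.71, 0.0, -0.0]
contact_force: [-0.4, 0.3, -0.0]
gripper_width: 85.2
```

Request:
step_arm:
  moves:
    - [[2.5, 2, 0, 0, 0, 0, -1], [5.5, 4.4, 0, 0, 0, 0, -1], [8.5, 6.9, 0, 0, 0, 0, -1], [11.5, 9.3, 0, 0, 0, 0, -1], [14.5, 11.7, 0, 0, 0, 0, -1], [17.5, 14.1, 0, 0, 0, 0, -1], [20.5, 16.5, 0, 0, 0, 0, -1], [23.5, 19, 0, 0, 0, 0, -1], [26.5, 21.4, 0, 0, 0, 0, -1], [29.5, 23.8, 0, 0, 0, 0, -1], [32.5, 26.2, 0, 0, 0, 0, -1], [35, 27.4, 0, 0, 0, 0, -1]]

```text
t: 2.1
ee_pos: [455.3, -272.4, 281.3]
tool_rot: [0.708, 0.706, 0.0, 0.0]
contact_force: [0.8, -0.3, -1.7]
gripper_width: 85.5
```

Request:
step_arm:
  moves:
    - [[4, 0, 0, 0, 0, 0, -1], [8, 0, 0, 0, 0, 0, -1], [12, 0, 0, 0, 0, 0, -1], [16, 0, 0, 0, 0, 0, -1], [20, 0, 0, 0, 0, 0, -1], [24, 0, 0, 0, 0, 0, -1], [28, 0, 0, 0, 0, 0, -1], [31, 0, 0, 0, 0, 0, -1], [33, 0, 0, 0, 0, 0, -1], [33, 0, 0, 0, 0, 0, -1], [33, 0, 0, 0, 0, 0, -1]]

```text
t: 3.02
ee_pos: [452.9, 56.4, 281.2]
tool_rot: [0.707, 0.707, -0.0, -0.0]
contact_force: [0.2, -0.3, 0.3]
gripper_width: 85.4
```

Request:
step_arm:
  moves:
    - [[0, -0.2, 2, 0, 0, 0, -1], [0, -0.4, 5, 0, 0, 0, -1], [0, -0.4, 8, 0, 0, 0, -1], [0, -0.4, 11, 0, 0, 0, -1], [0, -0.4, 13, 0, 0, 0, -1], [0, -0.4, 14, 0, 0, 0, -1], [0, -0.4, 14, 0, 0, 0, -1], [0, -0.4, 14, 0, 0, 0, -1]]

```text
t: 3.68
ee_pos: [448.9, 54.6, 141.1]
tool_rot: [0.708, 0.706, -0.001, -0.0]
contact_force: [0.8, 0.1, 0.1]
gripper_width: 85.1
```

Request:
step_arm:
  moves:
    - [[0, 0, 0, 0, 0, 0, 0.3], [0, 0, 0, 0, 0, 0, 0.7], [0, 0, 0, 0, 0, 0, 1], [0, 0, 0, 0, 0, 0, 1], [0, 0, 0, 0, 0, 0, 1], [0, 0, 0, 0, 0, 0, 1], [0, 0, 0, 0, 0, 0, 1], [0, 0, 0, 0, 0, 0, 1]]
  grip_force: 30

```text
t: 4.35
ee_pos: [449.1, 55.5, 141.8]
tool_rot: [0.707, 0.707, 0.0, 0.0]
contact_force: [-2.8, 0.4, 8.2]
gripper_width: 33.4
```

Request:
step_arm:
  moves:
    - [[0, 0, -0.5, 0, 0, 0, 1], [0, 0, -1.5, 0, 0, 0, 1], [0, 0, -3, 0, 0, 0, 1], [0, 0, -5, 0, 0, 0, 1], [0, 0, -6.5, 0, 0, 0, 1], [0, 0, -7, 0, 0, 0, 1], [0, 0, -7, 0, 0, 0, 1]]

```text
t: 4.93
ee_pos: [449.9, 55.5, 212.5]
tool_rot: [0.707, 0.707, 0.001, 0.001]
contact_force: [0.9, -0.1, -2.2]
gripper_width: 33.5
```

```bash
cat > snap.py <<'E'
import sys; from bench import optics; from h import *
n=sys.argv[1]; cam=sys.argv[2] if len(sys.argv)>2 else "scene"
d=optics.get_image(cam); cv2.imwrite(f"pics/{n}.png",d["img"][:,:,::-1]); np.savez(f"pics/{n}.npz",**d)
E
python3 snap.py s1
```

```text
(no output)
```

View pics/s1.png

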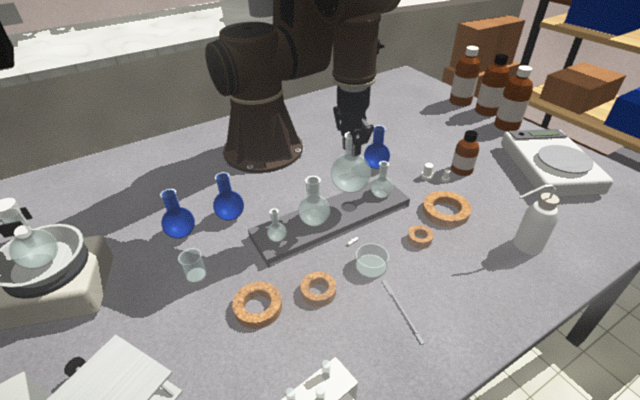

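The 500 flask is held upright above the rack at (350,172). I carry it to ring_500, x first and then y.

Request:
step_arm:
  moves:
    - [[0, 1, 0, 0, 0, 0, 1], [0, 3, 0, 0, 0, 0, 1], [0, 6, 0, 0, 0, 0, 1], [0, 9, 0, 0, 0, 0, 1], [0, 12, 0, 0, 0, 0, 1], [2, 13.5, 0, 0, 0, 0, 1], [5, 14, 0, 0, 0, 0, 1], [8, 14, 0, 0, 0, 0, 1], [11, 14, 0, 0, 0, 0, 1], [14, 14, 0, 0, 0, 0, 1], [16, 14, 0, 0, 0, 0, 1], [17, 14, 0, 0, 0, 0, 1]]

```text
t: 5.98
ee_pos: [588.9, 228.1, 209.6]
tool_rot: [0.706, 0.708, -0.001, -0.001]
contact_force: [0.4, 0.2, -2.1]
gripper_width: 33.5
```

Request:
step_arm:
  moves:
    - [[1, 0, 0, 0, 0, 0, 1], [3, 0, 0, 0, 0, 0, 1], [5, 0, 0, 0, 0, 0, 1], [6.5, 0, 0, 0, 0, 0, 1], [6.8, 0, 0, 0, 0, 0, 1], [6.8, 0, 0, 0, 0, 0, 1], [6.8, 0, 0, 0, 0, 0, 1], [6.8, 0, 0, 0, 0, 0, 1]]

```text
t: 6.65
ee_pos: [589.0, 292.5, 211.1]
tool_rot: [0.707, 0.707, -0.0, 0.0]
contact_force: [-0.4, 0.0, -1.1]
gripper_width: 33.9
```

Request:
step_arm:
  moves:
    - [[0.1, 0.1, 1, 0, 0, 0, 1], [0.1, 0.1, 3, 0, 0, 0, 1], [0.1, 0.1, 5, 0, 0, 0, 1], [0.1, 0.1, 6.5, 0, 0, 0, 1], [0.1, 0.1, 7.3, 0, 0, 0, 1], [0.1, 0.1, 7.8, 0, 0, 0, 1], [0.1, 0.1, 8, 0, 0, 0, 1], [0.1, 0.1, 8, 0, 0, 0, 1], [0.1, 0.1, 8, 0, 0, 0, 1]]

```text
t: 7.4
ee_pos: [590.5, 294.6, 132.0]
tool_rot: [0.707, 0.707, 0.001, 0.0]
contact_force: [0.3, 0.3, -1.4]
gripper_width: 33.3
```

```bash
python3 snap.py s2; python3 -c "
import cv2;a=cv2.imread('pics/s2.png')[80:260,340:540];cv2.imwrite('pics/s2c.png',cv2.resize(a,None,fx=3,fy=3))"
```

```text
(no output)
```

View pics/s2c.png

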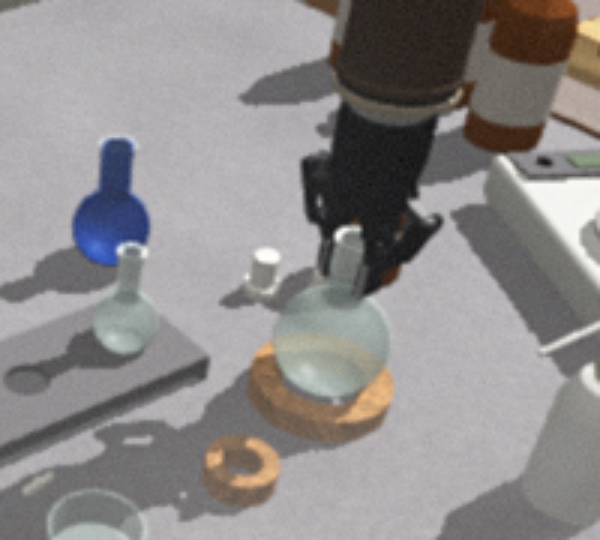

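The crop shows the 500 flask just above ring_500, centred at about (330,345) in the crop. I lower it slowly.

Request:
step_arm:
  moves:
    - [[0, 0, 0.2, 0, 0, 0, 1], [0, 0, 0.4, 0, 0, 0, 1], [0, 0, 0.6, 0, 0, 0, 1], [0, 0, 0.7, 0, 0, 0, 1], [0, 0, 0.8, 0, 0, 0, 1], [0, 0, 0.8, 0, 0, 0, 1], [0, 0, 0.8, 0, 0, 0, 1]]

```text
t: 8.03
ee_pos: [590.3, 295.1, 124.6]
tool_rot: [0.707, 0.707, 0.001, 0.0]
contact_force: [-4.8, 2.0, 14.7]
gripper_width: 33.1
```

Request:
step_arm:
  moves:
    - [[0, 0, -0.1, 0, 0, 0, 0.3], [0, 0, -0.1, 0, 0, 0, 0.1], [0, 0, -0.1, 0, 0, 0, -0.2], [0, 0, -0.1, 0, 0, 0, -0.6], [0, 0, -0.1, 0, 0, 0, -1], [0, 0, -0.1, 0, 0, 0, -1], [0, 0, -0.1, 0, 0, 0, -1], [0, 0, -0.1, 0, 0, 0, -1]]

```text
t: 8.7
ee_pos: [590.0, 294.5, 124.2]
tool_rot: [0.707, 0.707, -0.0, -0.0]
contact_force: [0.2, 0.6, 0.4]
gripper_width: 85.5
```

Request:
step_arm:
  moves:
    - [[0, 0, -1, 0, 0, 0, -1], [0, 0, -3, 0, 0, 0, -1], [0, 0, -6, 0, 0, 0, -1], [0, 0, -9, 0, 0, 0, -1], [0, 0, -11, 0, 0, 0, -1], [-2, 0, -12, 0, 0, 0, -1], [-5, 0, -12, 0, 0, 0, -1], [-9, 0, -12, 0, 0, 0, -1], [-13, 0, -12, 0, 0, 0, -1], [-17, 0, -12, 0, 0, 0, -1], [-20, -2, -12, 0, 0, 0, -1], [-23, -5, -12, 0, 0, 0, -1]]

```text
t: 9.7
ee_pos: [541.7, 63.0, 244.9]
tool_rot: [0.707, 0.707, 0.001, 0.001]
contact_force: [0.3, -1.4, -0.3]
gripper_width: 85.3
```

```bash
cat > chk.py <<'E'
import sys; from h import *
# rim check: name x y zt [cam file]
n,x,y,zt=sys.argv[1],*map(float,sys.argv[2:5])
d=dict(np.load(f"pics/{n}.npz")); W=cloud(d)
m=(W[...,2]>zt-4)&(W[...,2]<zt+8)&(np.hypot(W[...,0]-x,W[...,1]-y)<40); w=W[m]
if len(w)<3: print("none",len(w)); sys.exit()
(cx,cy),r=cv2.minEnclosingCircle(w[:,:2].astype(np.float32)); v,u=np.nonzero(m)
print(n,len(w),"rim circ",round(cx,1),round(cy,1),round(r,1),"z",np.median(w[:,2]).round(1),"px",(u.min()+u.max())/2,(v.min()+v.max())/2,"pred",proj(d,[x,y,zt]).round(1))
E
python3 snap.py s3; python3 snap.py t3 top;python3 chk.py s3 590 295 172.5; python3 chk.py t3 590 295 172.5
```

```text
s3 69 rim circ 589.9 298.2 21.0 z 171.9 px 458.0 162.0 pred [457.6 161.8]
none 0
```

View pics/t3.png

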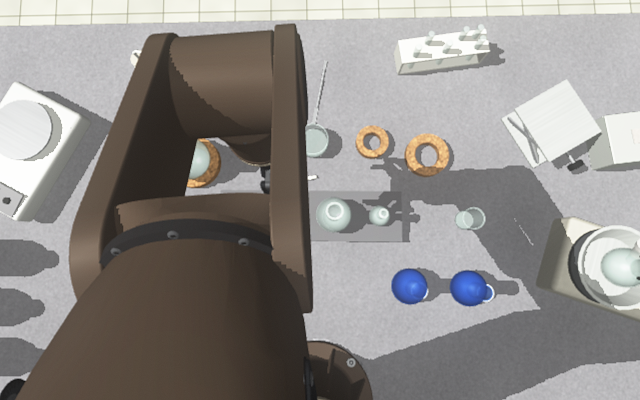

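The top view is mostly covered by the arm. The scene view puts the 500 rim at (458,162) against a predicted (457.6,161.8) and z 172, so it is seated upright. Next is the 250.

Request:
step_arm:
  moves:
    - [[-2, -2, 0, 0, 0, 0, -1], [-5, -5, 0, 0, 0, 0, -1], [-8, -7.5, 0, 0, 0, 0, -1], [-10.5, -9, 0, 0, 0, 0, -1], [-11.8, -9.6, 0, 0, 0, 0, -1], [-11.8, -9.6, 0, 0, 0, 0, -1], [-11.8, -9.6, 0, 0, 0, 0, -1], [-11.8, -9.6, 0, 0, 0, 0, -1]]

```text
t: 10.47
ee_pos: [445.4, -52.7, 244.8]
tool_rot: [0.707, 0.707, 0.0, 0.0]
contact_force: [0.3, -0.5, -0.3]
gripper_width: 85.5
```

Request:
step_arm:
  moves:
    - [[-0.2, 0, 2, 0, 0, 0, -1], [-0.2, 0, 5, 0, 0, 0, -1], [-0.2, 0, 8, 0, 0, 0, -1], [-0.2, 0, 11, 0, 0, 0, -1], [-0.2, 0, 12.4, 0, 0, 0, -1], [-0.2, 0, 12.6, 0, 0, 0, -1], [-0.2, 0, 12.6, 0, 0, 0, -1], [-0.2, 0, 12.6, 0, 0, 0, -1]]

```text
t: 11.13
ee_pos: [445.6, -54.6, 119.0]
tool_rot: [0.707, 0.708, 0.0, 0.0]
contact_force: [0.4, -0.8, 0.2]
gripper_width: 85.3
```

Request:
step_arm:
  moves:
    - [[0, 0, 0, 0, 0, 0, 0.3], [0, 0, 0, 0, 0, 0, 0.7], [0, 0, 0, 0, 0, 0, 1], [0, 0, 0, 0, 0, 0, 1], [0, 0, 0, 0, 0, 0, 1], [0, 0, 0, 0, 0, 0, 1], [0, 0, 0, 0, 0, 0, 1], [0, 0, 0, 0, 0, 0, 1]]

```text
t: 11.8
ee_pos: [445.0, -55.1, 118.7]
tool_rot: [0.707, 0.707, 0.0, 0.0]
contact_force: [-1.7, 0.7, 7.7]
gripper_width: 33.4
```

Request:
step_arm:
  moves:
    - [[0, 0, -0.5, 0, 0, 0, 1], [0, 0, -1.5, 0, 0, 0, 1], [0, 0, -3, 0, 0, 0, 1], [0, 0, -5, 0, 0, 0, 1], [0, 0, -6.5, 0, 0, 0, 1], [0, 0, -7, 0, 0, 0, 1], [0, 0, -7, 0, 0, 0, 1]]

```text
t: 12.38
ee_pos: [445.5, -55.2, 189.4]
tool_rot: [0.707, 0.707, 0.001, 0.001]
contact_force: [-0.3, 0.6, -0.6]
gripper_width: 33.2
```

Request:
step_arm:
  moves:
    - [[0, 1, 0, 0, 0, 0, 1], [0, 3, 0, 0, 0, 0, 1], [0, 6, 0, 0, 0, 0, 1], [0, 9, 0, 0, 0, 0, 1], [0, 12, 0, 0, 0, 0, 1], [-2, 14.5, 0, 0, 0, 0, 1], [-5, 15.1, 0, 0, 0, 0, 1], [-8, 15.1, 0, 0, 0, 0, 1], [-11, 15.1, 0, 0, 0, 0, 1], [-14, 15.1, 0, 0, 0, 0, 1], [-16, 15.1, 0, 0, 0, 0, 1], [-17, 15.1, 0, 0, 0, 0, 1]]

```text
t: 13.38
ee_pos: [595.8, -227.5, 186.5]
tool_rot: [0.708, 0.707, -0.0, -0.001]
contact_force: [-0.7, 0.1, -0.4]
gripper_width: 33.3
```

Request:
step_arm:
  moves:
    - [[-1, 0, 0, 0, 0, 0, 1], [-3, 0, 0, 0, 0, 0, 1], [-5, 0, 0, 0, 0, 0, 1], [-6.5, 0, 0, 0, 0, 0, 1], [-7.1, 0, 0, 0, 0, 0, 1], [-7.1, 0, 0, 0, 0, 0, 1], [-7.1, 0, 0, 0, 0, 0, 1], [-7.1, 0, 0, 0, 0, 0, 1]]

```text
t: 14.05
ee_pos: [595.9, -294.8, 188.1]
tool_rot: [0.707, 0.707, 0.0, -0.0]
contact_force: [0.2, 0.2, -0.5]
gripper_width: 33.4
```

Request:
step_arm:
  moves:
    - [[-0.1, 0, 1, 0, 0, 0, 1], [-0.1, 0, 3, 0, 0, 0, 1], [-0.1, 0, 5, 0, 0, 0, 1], [-0.1, 0, 6.3, 0, 0, 0, 1], [-0.1, 0, 7, 0, 0, 0, 1], [-0.1, 0, 7.3, 0, 0, 0, 1], [-0.1, 0, 7.4, 0, 0, 0, 1], [-0.1, 0, 7.4, 0, 0, 0, 1], [-0.1, 0, 7.4, 0, 0, 0, 1]]

```text
t: 14.8
ee_pos: [596.4, -297.2, 115.1]
tool_rot: [0.707, 0.707, 0.0, 0.001]
contact_force: [-0.4, 0.0, -0.9]
gripper_width: 33.6
```

Request:
step_arm:
  moves:
    - [[0, 0, 0.2, 0, 0, 0, 1], [0, 0, 0.4, 0, 0, 0, 1], [0, 0, 0.6, 0, 0, 0, 1], [0, 0, 0.7, 0, 0, 0, 1], [0, 0, 0.8, 0, 0, 0, 1], [0, 0, 0.8, 0, 0, 0, 1], [0, 0, 0.8, 0, 0, 0, 1]]

```text
t: 15.38
ee_pos: [595.9, -296.9, 106.5]
tool_rot: [0.707, 0.707, 0.0, 0.0]
contact_force: [-1.1, 0.7, 3.0]
gripper_width: 33.4
```

Request:
step_arm:
  moves:
    - [[0, 0, 0.05, 0, 0, 0, 1], [0, 0, 0.05, 0, 0, 0, 1], [0, 0, 0.05, 0, 0, 0, 0.3], [0, 0, 0, 0, 0, 0, 0.1], [0, 0, 0, 0, 0, 0, -0.2], [0, 0, 0, 0, 0, 0, -0.6], [0, 0, 0, 0, 0, 0, -1], [0, 0, 0, 0, 0, 0, -1], [0, 0, 0, 0, 0, 0, -1], [0, 0, 0, 0, 0, 0, -1]]

```text
t: 16.22
ee_pos: [595.8, -297.0, 106.2]
tool_rot: [0.707, 0.707, -0.0, -0.0]
contact_force: [-0.1, -0.7, -0.0]
gripper_width: 85.4
```

Request:
step_arm:
  moves:
    - [[0, 0, -1, 0, 0, 0, -1], [0, 0, -3, 0, 0, 0, -1], [0, 0, -6, 0, 0, 0, -1], [0, 0, -9, 0, 0, 0, -1], [0, -1, -10, 0, 0, 0, -1], [2, -3, -10, 0, 0, 0, -1], [4, -6, -10, 0, 0, 0, -1], [7, -9, -10, 0, 0, 0, -1], [10, -12, -10, 0, 0, 0, -1], [12, -14, -10, 0, 0, 0, -1], [12.9, -15.3, -10, 0, 0, 0, -1], [12.9, -15.3, -10, 0, 0, 0, -1]]

```text
t: 17.22
ee_pos: [439.6, -165.8, 206.8]
tool_rot: [0.707, 0.708, -0.0, -0.001]
contact_force: [0.9, -0.3, -0.1]
gripper_width: 85.2
```

```bash
python3 snap.py s4; python3 snap.py t4 top;for i in s4 t4; do python3 chk.py $i 596.2 -296.3 154.5;python3 chk.py $i 590 295 172.5; python3 chk.py $i 442.5 -167 115.4;done; python3 -c "from bench import manip;print(manip.get_obs()['ee_pos'])"
```

```text
s4 127 rim circ 595.6 -295.6 20.0 z 153.3 px 249.0 263.0 pred [248.6 262.4]
s4 64 rim circ 588.6 298.0 20.2 z 171.7 px 458.0 162.0 pred [457.6 161.8]
s4 39 rim circ 442.7 -167.2 12.1 z 114.4 px 274.0 212.0 pred [273.8 211.2]
none 0
t4 114 rim circ 590.1 298.2 19.4 z 171.4 px 169.5 146.5 pred [170.5 146.6]
none 0
[ 442.90909617 -168.0318188   207.06124384]
```

View pics/s4.png

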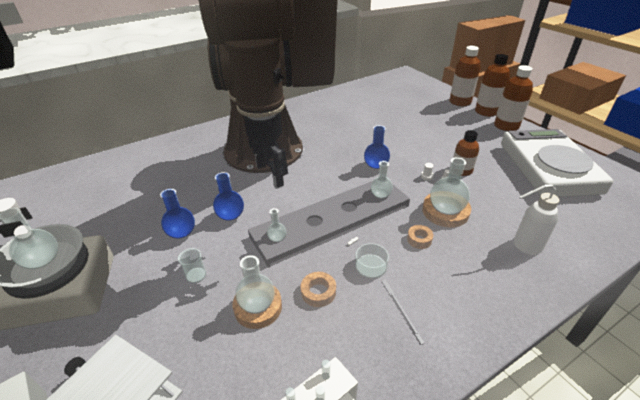

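Both large flasks sit upright in their rings, the 250 at (256,292) and the 500 at (450,195). The gripper is above the 50 flask.

Request:
step_arm:
  moves:
    - [[0.1, 0, 2, 0, 0, 0, -1], [0.1, 0, 5, 0, 0, 0, -1], [0.1, 0, 8, 0, 0, 0, -1], [0.1, 0, 11, 0, 0, 0, -1], [0.1, 0, 12.6, 0, 0, 0, -1], [0.1, 0, 13.2, 0, 0, 0, -1], [0.1, 0, 13.2, 0, 0, 0, -1], [0.1, 0, 13.2, 0, 0, 0, -1]]

```text
t: 17.98
ee_pos: [443.5, -167.5, 74.7]
tool_rot: [0.707, 0.707, 0.0, 0.0]
contact_force: [1.0, 0.6, 0.6]
gripper_width: 85.3
```

Request:
step_arm:
  moves:
    - [[0, 0, 0, 0, 0, 0, 0.3], [0, 0, 0, 0, 0, 0, 0.6], [0, 0, 0, 0, 0, 0, 0.8], [0, 0, 0, 0, 0, 0, 1], [0, 0, 0, 0, 0, 0, 1], [0, 0, 0, 0, 0, 0, 1], [0, 0, 0, 0, 0, 0, 1], [0, 0, 0, 0, 0, 0, 1], [0, 0, 0, 0, 0, 0, 1]]

```text
t: 18.73
ee_pos: [442.3, -166.9, 74.3]
tool_rot: [0.707, 0.707, -0.0, -0.0]
contact_force: [-5.9, -1.3, 6.9]
gripper_width: 17.1
```

Request:
step_arm:
  moves:
    - [[0, 0, -0.5, 0, 0, 0, 1], [0, 0, -1.5, 0, 0, 0, 1], [0, 0, -3, 0, 0, 0, 1], [0, 0, -5, 0, 0, 0, 1], [0, 0, -7, 0, 0, 0, 1], [0, 0, -8.5, 0, 0, 0, 1], [0, 0, -9, 0, 0, 0, 1], [0, 0, -9, 0, 0, 0, 1]]

```text
t: 19.4
ee_pos: [443.8, -167.4, 165.9]
tool_rot: [0.707, 0.707, 0.001, 0.002]
contact_force: [-0.1, 0.2, -0.9]
gripper_width: 17.2
```

Request:
step_arm:
  moves:
    - [[0, 1, 0, 0, 0, 0, 1], [0, 3, 0, 0, 0, 0, 1], [0, 6, 0, 0, 0, 0, 1], [0, 9, 0, 0, 0, 0, 1], [0, 12, 0, 0, 0, 0, 1], [1, 15, 0, 0, 0, 0, 1], [3, 18, 0, 0, 0, 0, 1], [6, 19.1, 0, 0, 0, 0, 1], [9, 19.1, 0, 0, 0, 0, 1], [12, 19.1, 0, 0, 0, 0, 1], [15, 19.1, 0, 0, 0, 0, 1], [17, 19.1, 0, 0, 0, 0, 1]]

```text
t: 20.4
ee_pos: [633.5, 6.0, 162.5]
tool_rot: [0.707, 0.708, -0.001, -0.001]
contact_force: [-0.2, 0.4, 0.1]
gripper_width: 17.3
```

Request:
step_arm:
  moves:
    - [[2, 0, 0, 0, 0, 0, 1], [5, 0, 0, 0, 0, 0, 1], [8, 0, 0, 0, 0, 0, 1], [11, 0, 0, 0, 0, 0, 1], [13.5, 0, 0, 0, 0, 0, 1], [15, 0, 0, 0, 0, 0, 1], [15.2, 0, 0, 0, 0, 0, 1], [15.2, 0, 0, 0, 0, 0, 1], [15.2, 0, 0, 0, 0, 0, 1], [15.2, 0, 0, 0, 0, 0, 1]]

```text
t: 21.23
ee_pos: [633.7, 153.9, 163.9]
tool_rot: [0.707, 0.707, -0.0, -0.0]
contact_force: [-1.1, -0.3, -0.5]
gripper_width: 17.3
```

Request:
step_arm:
  moves:
    - [[0, 0, 1, 0, 0, 0, 1], [0, 0, 3, 0, 0, 0, 1], [0, 0, 5, 0, 0, 0, 1], [0, 0, 6.8, 0, 0, 0, 1], [0, 0, 7.6, 0, 0, 0, 1], [0, 0, 7.9, 0, 0, 0, 1], [0, 0, 8, 0, 0, 0, 1], [0, 0, 8, 0, 0, 0, 1], [0, 0, 8, 0, 0, 0, 1]]

```text
t: 21.98
ee_pos: [634.3, 155.1, 85.3]
tool_rot: [0.707, 0.707, 0.001, 0.0]
contact_force: [-0.1, 0.2, -0.9]
gripper_width: 17.1
```

Request:
step_arm:
  moves:
    - [[0, 0, 0.2, 0, 0, 0, 1], [0, 0, 0.4, 0, 0, 0, 1], [0, 0, 0.6, 0, 0, 0, 1], [0, 0, 0.7, 0, 0, 0, 1], [0, 0, 0.8, 0, 0, 0, 1], [0, 0, 0.8, 0, 0, 0, 1], [0, 0, 0.8, 0, 0, 0, 1]]

```text
t: 22.57
ee_pos: [633.6, 155.1, 76.3]
tool_rot: [0.707, 0.707, -0.0, -0.0]
contact_force: [0.2, -0.0, 0.4]
gripper_width: 17.1
```

Almost touching, at 76.3 against about 76 expected. I creep down to contact.

Request:
step_arm:
  moves:
    - [[0, 0, 0.05, 0, 0, 0, 1], [0, 0, 0.1, 0, 0, 0, 1], [0, 0, 0.12, 0, 0, 0, 1], [0, 0, 0.15, 0, 0, 0, 1], [0, 0, 0.15, 0, 0, 0, 1]]

```text
t: 22.98
ee_pos: [633.9, 155.2, 75.5]
tool_rot: [0.707, 0.707, 0.0, 0.0]
contact_force: [-1.8, 0.4, 8.7]
gripper_width: 17.1
```

Request:
step_arm:
  moves:
    - [[0, 0, 0, 0, 0, 0, 0.5], [0, 0, 0, 0, 0, 0, 0.3], [0, 0, 0, 0, 0, 0, 0], [0, 0, 0, 0, 0, 0, -0.5], [0, 0, 0, 0, 0, 0, -1], [0, 0, 0, 0, 0, 0, -1], [0, 0, 0, 0, 0, 0, -1], [0, 0, 0, 0, 0, 0, -1]]

```text
t: 23.65
ee_pos: [633.6, 155.1, 74.8]
tool_rot: [0.707, 0.707, -0.0, -0.0]
contact_force: [-0.7, -0.3, -0.5]
gripper_width: 85.4
```

Request:
step_arm:
  moves:
    - [[0, 0, -1, 0, 0, 0, -1], [0, 0, -3, 0, 0, 0, -1], [0, 0, -6, 0, 0, 0, -1], [0, 0, -9, 0, 0, 0, -1], [0, -1, -12, 0, 0, 0, -1], [0.2, -3, -12.5, 0, 0, 0, -1], [0.6, -6, -12.5, 0, 0, 0, -1], [0.8, -9, -12.5, 0, 0, 0, -1], [1.2, -12, -12.5, 0, 0, 0, -1], [1.4, -15, -12.5, 0, 0, 0, -1], [1.4, -17.5, -12.5, 0, 0, 0, -1], [1.4, -18.2, -12.5, 0, 0, 0, -1]]

```text
t: 24.65
ee_pos: [447.8, 168.7, 200.3]
tool_rot: [0.707, 0.708, -0.001, -0.001]
contact_force: [-0.5, 0.4, 0.7]
gripper_width: 85.3
```

Request:
step_arm:
  moves:
    - [[0, 0, 0, 0, 0, 0, -1], [0, 0, 0, 0, 0, 0, -1]]

```text
t: 24.82
ee_pos: [452.6, 169.2, 200.7]
tool_rot: [0.707, 0.707, 0.001, 0.0]
contact_force: [1.2, -0.1, 0.7]
gripper_width: 85.7
```

```bash
python3 snap.py s5; for i in s5; do python3 chk.py $i 634.3 154.4 117; python3 chk.py $i 452 169 135.2;done
```

```text
s5 42 rim circ 631.7 155.7 12.2 z 115.3 px 425.5 207.0 pred [425.9 206.9]
s5 40 rim circ 450.8 167.2 14.7 z 134.0 px 383.5 164.0 pred [384.  163.6]
```

View pics/s5.png

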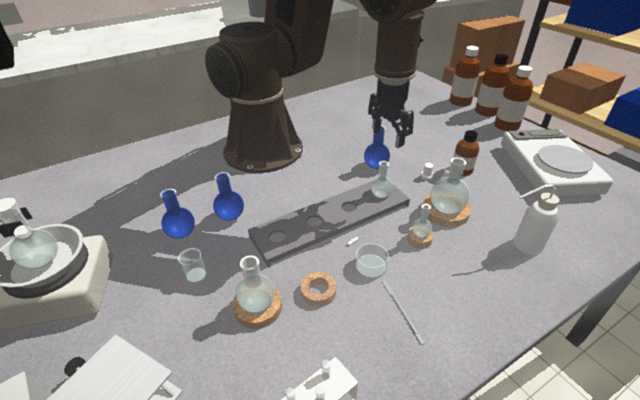

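The 50 flask is seated at (421,232). The last one is the 100, with a TCP target z of 110.2 − 18.7 = 91.5, which is down 10.9 cm.

Request:
step_arm:
  moves:
    - [[0, 0, 2, 0, 0, 0, -1], [0, 0, 4.5, 0, 0, 0, -1], [0, 0, 7, 0, 0, 0, -1], [0, 0, 9.3, 0, 0, 0, -1], [0, 0, 10.5, 0, 0, 0, -1], [0, 0, 10.9, 0, 0, 0, -1], [0, 0, 10.9, 0, 0, 0, -1], [0, 0, 10.9, 0, 0, 0, -1]]

```text
t: 25.53
ee_pos: [452.6, 169.1, 91.1]
tool_rot: [0.707, 0.707, 0.0, 0.0]
contact_force: [-0.7, -0.6, 0.6]
gripper_width: 85.4
```

Request:
step_arm:
  moves:
    - [[0, 0, 0, 0, 0, 0, 0.3], [0, 0, 0, 0, 0, 0, 0.6], [0, 0, 0, 0, 0, 0, 0.8], [0, 0, 0, 0, 0, 0, 1], [0, 0, 0, 0, 0, 0, 1], [0, 0, 0, 0, 0, 0, 1], [0, 0, 0, 0, 0, 0, 1], [0, 0, 0, 0, 0, 0, 1], [0, 0, 0, 0, 0, 0, 1]]

```text
t: 26.28
ee_pos: [451.5, 169.0, 90.9]
tool_rot: [0.707, 0.707, -0.0, -0.0]
contact_force: [-2.7, 0.1, 6.4]
gripper_width: 22.5
```

Request:
step_arm:
  moves:
    - [[0, 0, -0.5, 0, 0, 0, 1], [0, 0, -1.5, 0, 0, 0, 1], [0, 0, -3, 0, 0, 0, 1], [0, 0, -5, 0, 0, 0, 1], [0, 0, -7, 0, 0, 0, 1], [0, 0, -8, 0, 0, 0, 1], [0, 0, -8, 0, 0, 0, 1], [0, 0, -8, 0, 0, 0, 1]]

```text
t: 26.95
ee_pos: [451.9, 169.1, 171.2]
tool_rot: [0.707, 0.707, 0.001, 0.0]
contact_force: [-0.3, 0.7, -0.7]
gripper_width: 22.1
```

Request:
step_arm:
  moves:
    - [[-1, 0, 0, 0, 0, 0, 1], [-3, 0, 0, 0, 0, 0, 1], [-6, 0, 0, 0, 0, 0, 1], [-9, 0, 0, 0, 0, 0, 1], [-12, 0, 0, 0, 0, 0, 1], [-15, 0, 0, 0, 0, 0, 1], [-18, 0, 0, 0, 0, 0, 1], [-21, 0, 0, 0, 0, 0, 1], [-24, 0, 0, 0, 0, 0, 1], [-27, 0, 0, 0, 0, 0, 1], [-30, 0, 0, 0, 0, 0, 1], [-32, 1, 0, 0, 0, 0, 1]]

```text
t: 27.95
ee_pos: [459.3, -153.4, 169.5]
tool_rot: [0.707, 0.707, -0.001, -0.001]
contact_force: [0.3, 0.1, 0.3]
gripper_width: 22.4
```

Request:
step_arm:
  moves:
    - [[-0.8, 2, 0, 0, 0, 0, 1], [-0.8, 5, 0, 0, 0, 0, 1], [-0.8, 8, 0, 0, 0, 0, 1], [-0.8, 11, 0, 0, 0, 0, 1], [-0.8, 14, 0, 0, 0, 0, 1], [-0.8, 16.2, 0, 0, 0, 0, 1], [-0.8, 17.1, 0, 0, 0, 0, 1], [-0.8, 17.1, 0, 0, 0, 0, 1], [-0.8, 17.1, 0, 0, 0, 0, 1]]

```text
t: 28.7
ee_pos: [631.4, -159.0, 169.3]
tool_rot: [0.707, 0.707, -0.001, -0.001]
contact_force: [-0.4, 0.6, -0.2]
gripper_width: 22.4
```

Request:
step_arm:
  moves:
    - [[0, 0.1, 1, 0, 0, 0, 1], [0, 0.1, 3, 0, 0, 0, 1], [0, 0.1, 5, 0, 0, 0, 1], [0, 0.1, 6.5, 0, 0, 0, 1], [0, 0.1, 7.2, 0, 0, 0, 1], [0, 0.1, 7.5, 0, 0, 0, 1], [0, 0.1, 7.6, 0, 0, 0, 1], [0, 0.1, 7.6, 0, 0, 0, 1], [0, 0.1, 7.6, 0, 0, 0, 1]]

```text
t: 29.45
ee_pos: [634.2, -159.1, 95.7]
tool_rot: [0.707, 0.707, 0.0, 0.001]
contact_force: [0.7, 0.1, -0.8]
gripper_width: 22.4
```

Request:
step_arm:
  moves:
    - [[0, 0, 0.2, 0, 0, 0, 1], [0, 0, 0.4, 0, 0, 0, 1], [0, 0, 0.6, 0, 0, 0, 1], [0, 0, 0.7, 0, 0, 0, 1], [0, 0, 0.8, 0, 0, 0, 1], [0, 0, 0.8, 0, 0, 0, 1], [0, 0, 0.8, 0, 0, 0, 1]]

```text
t: 30.03
ee_pos: [633.8, -158.9, 86.7]
tool_rot: [0.707, 0.707, -0.0, -0.0]
contact_force: [0.5, -0.1, -0.9]
gripper_width: 22.1
```

Request:
step_arm:
  moves:
    - [[0, 0, 0.05, 0, 0, 0, 1], [0, 0, 0.1, 0, 0, 0, 1], [0, 0, 0.15, 0, 0, 0, 1], [0, 0, 0.2, 0, 0, 0, 1], [0, 0, 0.24, 0, 0, 0, 1], [0, 0, 0.24, 0, 0, 0, 1]]

```text
t: 30.53
ee_pos: [634.1, -159.0, 85.4]
tool_rot: [0.707, 0.707, 0.0, 0.0]
contact_force: [-3.3, 1.5, 12.7]
gripper_width: 22.1
```

Request:
step_arm:
  moves:
    - [[0, 0, 0, 0, 0, 0, 0.4], [0, 0, 0, 0, 0, 0, 0.2], [0, 0, 0, 0, 0, 0, -0.1], [0, 0, 0, 0, 0, 0, -0.5], [0, 0, 0, 0, 0, 0, -1], [0, 0, 0, 0, 0, 0, -1], [0, 0, 0, 0, 0, 0, -1], [0, 0, 0, 0, 0, 0, -1]]

```text
t: 31.2
ee_pos: [633.8, -158.9, 84.4]
tool_rot: [0.707, 0.707, -0.0, -0.0]
contact_force: [-0.2, 0.1, 0.4]
gripper_width: 85.3
```

Request:
step_arm:
  moves:
    - [[0, 0, -1, 0, 0, 0, -1], [0, 0, -3, 0, 0, 0, -1], [0, 0, -6, 0, 0, 0, -1], [0, 0, -9, 0, 0, 0, -1], [0, 0, -12, 0, 0, 0, -1], [0, -2, -15, 0, 0, 0, -1], [0, -5, -17, 0, 0, 0, -1], [0, -8, -18, 0, 0, 0, -1], [0, -11, -18, 0, 0, 0, -1], [0, -14, -18, 0, 0, 0, -1], [0, -16, -18, 0, 0, 0, -1], [0, -16, -18, 0, 0, 0, -1]]

```text
t: 32.2
ee_pos: [470.0, -158.6, 265.3]
tool_rot: [0.707, 0.707, -0.0, -0.0]
contact_force: [1.7, 0.7, -0.1]
gripper_width: 85.7
```

Request:
step_arm:
  moves:
    - [[0, 0, 0, 0, 0, 0, -1], [0, 0, 0, 0, 0, 0, -1], [0, 0, 0, 0, 0, 0, -1], [0, 0, 0, 0, 0, 0, -1], [0, 0, 0, 0, 0, 0, -1], [0, 0, 0, 0, 0, 0, -1]]

```text
t: 32.7
ee_pos: [474.1, -158.9, 264.2]
tool_rot: [0.707, 0.707, -0.0, -0.0]
contact_force: [-0.2, -0.7, 0.4]
gripper_width: 85.9
```

```bash
python3 snap.py s6;python3 snap.py t6 top; for i in s6 t6; do python3 chk.py $i 633.5 -159 129; python3 chk.py $i 634.3 154.4 117;python3 chk.py $i 596.2 -296.3 154.5;python3 chk.py $i 590 295 172.5;done; python3 -c "
import cv2
a=cv2.imread('pics/s6.png')[120:340,220:480]; cv2.imwrite('pics/s6c.png',cv2.resize(a,None,fx=2.6,fy=2.6,interpolation=3))"
```

```text
s6 72 rim circ 631.5 -156.8 14.3 z 128.6 px 317.0 254.5 pred [316.8 255. ]
s6 42 rim circ 632.8 156.6 13.1 z 115.9 px 425.5 207.0 pred [425.9 206.9]
s6 122 rim circ 595.8 -296.4 19.9 z 153.9 px 249.0 263.0 pred [248.6 262.4]
s6 75 rim circ 588.1 297.2 20.2 z 171.3 px 458.0 162.0 pred [457.6 161.8]
none 0
t6 47 rim circ 634.3 156.0 11.1 z 116.5 px 240.5 133.0 pred [241.  132.6]
none 0
t6 118 rim circ 590.4 298.7 19.7 z 171.9 px 169.5 146.5 pred [170.5 146.6]
```

View pics/s6c.png

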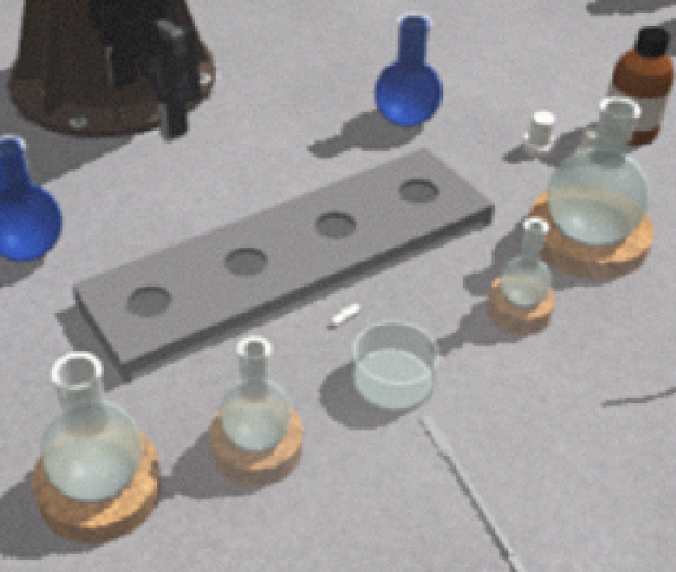

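View pics/t6.png

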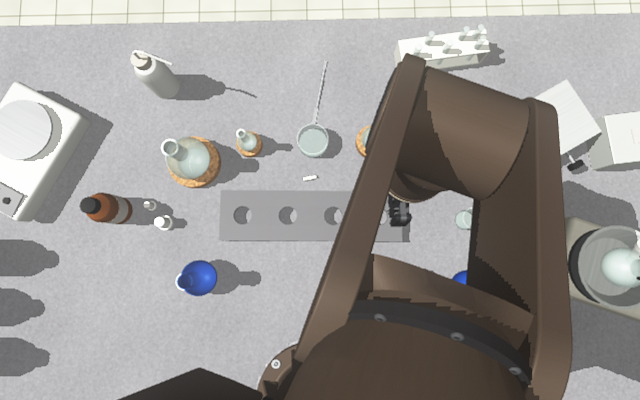

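All four flasks are upright in their rings, in the scene view at 250 (256,292), 100 (317,283), 50 (421,232) and 500 (450,195). The dish is unmoved at (313,140) in the top view and the gripper is clear, so I hand in.

```bash
python3 -c "
from bench import order; print(order.hand_in())"
```

```text
the job is handed in; nothing more can be done
None
```

All four flasks are out of the rack and standing in their own rings. I moved them in the order 500, 250, 50, 100, lowering each until the wrist force showed contact before opening the gripper. The job was handed in at about 33 s of the 112 s allowed.

- **Position:** in the last images every rim was within about 4 mm sideways of its ring's axis. The 500 flask was the furthest off, at 3–4 mm, a lean of at most 2°.
- **Height:** rim heights were within about 1.2 mm of the seated heights.
- **Surroundings:** the dish, the blue flasks and the other things on the table look unmoved, and the gripper was clear of everything.
- **Not confirmed:** the arm hid the 100 and 250 flasks from the top camera, so I checked those two only in the scene camera. The top and scene views differed by 1–2 mm, which is within the calibration error. No check failed.

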